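Turn the sweets-tin lid over in the chute

TASK

One of the three sweets-tin lids on the counter, the pink one, lies hollow side up. Pick it up, set it flat on the ledge on top of the wooden turn-over chute, then push it slowly off the ledge into the open hopper, on the side away from the blue tray, so that it drops onto the ramp, turns over and slides back under the ledge into the tray, coloured face up. Leave the other two lids where they are.

Things in the scene. Friction and masses are not known exactly. Their poses are not given: they have to be found in the camera images.
- lid_pink: Pink round press-on metal lid, 56 mm outside diameter, 12 mm high, wall and top 3 mm thick, bare metal inside, white dot on its flat outside face; 25 to 50 g. Starts on the counter hollow side up. Origin: centre of the flat outside face; z axis from there towards the hollow side (up at the start, down when turned over).
- chute: Plywood chute, 108 mm wide (y). Origin mid-width on the counter. On top a bare level ledge, x -30 to 50, top z 210 mm. Off its edge x = -30 is the hopper, open above, 92 wide, to a wall at x = -75; walls to z 230. In it a slick grey 37 degree ramp, z 120 at x = -75, falls to +x under the ledge to the blue tray. A lid pushed at 50 mm/s to -x until the pusher's front is at the edge, no farther, turns over and slides to the tray.
- lid_mint: Pale green lid, same size as the pink one, lying coloured face up on the counter; to be left alone. Origin: centre of its underside, z up.
- lid_lemon: Yellow lid, same size as the pink one, lying coloured face up on the counter; to be left alone. Origin: centre of its underside, z up.
- tray (a point): Middle of the floor of the chute's flat blue tray, at chute x = 118, y = 0, z = 8 mm; axes as the chute's. The floor is 88 mm long (x) and 92 mm wide (y), open to the ramp on its -x side, with plywood walls 22 mm above the floor on the other three. It lies clear of the ledge, open to view from above.
Not all that is in view belongs to the job. What is meant by the lid_pink is not purple or red, and is the smaller of those in its own colour.

How it is judged (in metres and radians):
On the way, in this order (a step that is already met when the one before it is completed fails the run):
1. the pink lid lies on the chute's ledge, still hollow side up (z of lid_pink in the frame of chute between 0.205 and 0.217 m and x of lid_pink in the frame of chute between -0.03 and 0.055 m and y of lid_pink in the frame of chute between -0.055 and 0.055 m and angle between lid_pink's own z axis and vertical below 0.17 rad), for 0.2 s.
2. the lid is inside the chute, below the ledge (z of lid_pink in the frame of chute between 0.03 and 0.19 m and x of lid_pink in the frame of chute between -0.085 and 0.055 m and y of lid_pink in the frame of chute between -0.048 and 0.048 m), for 0.02 s.
At the end, for the whole second after the job is handed in: The pink lid lies at rest in the chute's tray, coloured face up (within 15 degrees of level), and the mint and lemon lids are within 15 mm of where they started (x of lid_pink in the frame of tray between -0.038 and 0.038 m and y of lid_pink in the frame of tray between -0.042 and 0.042 m and height (world z) of lid_pink below 0.035 m and angle between lid_pink's own z axis and vertical above 2.88 rad and linear speed of lid_pink below 0.02 m/s and distance of each of lid_mint, lid_lemon from where it was at the start of the episode below 0.015 m); the robot touches nothing.
It fails at once if the mint or the lemon lid was moved more than 15 mm (distance of any of lid_mint, lid_lemon from where it was at the start of the episode above 0.015 m).
It also fails if it takes over 48 s, if anything falls off the work surface, if the arm or the gripper's body presses on something with over 40 N, if the wrist force passes 120 N, or if a joint passes its speed limit or range.

ROBOT

A 7-joint arm with a two-finger parallel gripper is mounted at the origin on the work surface. World frame = base frame: x ahead of the robot, y to its left, z up, the work surface at z = 0. Lengths are in mm, angles in rad, forces in N, time in s.
With the tool pointing down it reaches from about 375 to 925 mm from the base axis. Payload 3.1 kg.
Tool frame: the origin (TCP) lies at the very end of the fingers, on their centre line; the grasp point (between the pads) lies 19 mm behind it (r.grip_point_offset is the distance from the TCP to the grasp point, in mm); z points along the fingers, y is the line along which they close (so a half turn about z gives the same grasp; the last joint's range is limited). The gripper opens to 85 mm and grips with 20 to 120 N. Pads are 22 mm wide; open, the fingers measure 114 mm over their backs; the gripper's body (76 mm by 85 mm) begins 54 mm behind the grasp point. The pads swing forward as they close: fully open they stand 13 mm farther back than shut.
Start: joints at [-1.299, 0.383, 0.044, 1.598, -0.018, 1.161, -0.05], TCP at [234.907, 606.071, 231.269] pointing down, gripper open.
Joint ranges: [-2.61, 2.61], [-0.41, 2.15], [-1.48, 1.57], [0, 2.5], [-1.57, 4.71], [0.05, 1.97], [-2.85, 2.85]. Speed limits (rad/s): [2.79, 2.79, 3.14, 3.14, 3.14, 3.14, 3.14].

INTERFACE

Orientations are given as a rotation vector (axis times angle).
In Python, from rig import sense, viewer, r gives the robot as it stands.
- The arm moves only by the shell command python3 -m handwheel 'ROWS' [FORCE]. ROWS is JSON, one flat list of numbers, 7 for each row, row after row: the shift along the tool's x, y, z in mm, then the turn, a rotation vector about the tool's x, y, z in degrees, then the finger opening in mm, from 0 to 85.4. A call has 1 to 5 rows; each row shifts and turns the commanded pose from where the row before left it, along the tool's axes as they then stand; what a row does not reach is not made up. A row lasts 1/8 s, in which the tool goes at most 62.5 mm and 10.7 degrees, less where a joint would pass 70% of its speed; a pose out of reach is approached as far as the arm can. A call is refused whole if a number of a shift passes 62.5 or a number of a turn 10.7, either way. A call with a gripper value outside its range is refused whole. The fingers move at their own pace and stop on an object; FORCE is the grip in N (left out, the last holds). Time passes only in rows, so rows that do not move let the fingers close. It gives the time, the measured TCP pose, the force, the opening and the grip force at its end, in the units of the state.
- sense(): the state, without advancing time (a new reading comes with each control period).
- viewer.capture(name): name is "scene" or "side" or "wrist"; returns a dict with "pixels" (480x640x3 uint8, red, green, blue), "depth" (480x640 float32, mm along the optical axis (not along the pixel's ray), 0 where there is no reading), "vfov" (degrees; the focal length in pixels is half the picture's height over the tangent of half this angle, whatever the lens; pixels are square), "cx", "cy" (the principal point, pixels), "k1" (the pictures are not rectified: a ray, as slopes to the right and down, at radius r is drawn at 1 + k1 r^2 times it, then the intrinsics apply), "R" (3x3) and "t" (3): a world point X has camera coordinates R X + t. Camera axes: x right, y down, z forward; pixel columns grow to the right and rows downward; lengths in mm; the calibration is good to about 2 mm. A picture is of the moment at which its call begins.
- r.sign_off(): hands the job in; it is judged then, once.
The state is a dict: "t": time; "joints": joint angles; "qd": joint speeds; "joint_efforts": joint torques, N m; "position": TCP position; "ee_rot": TCP orientation; "ft_force": force on the tool from outside, world axes, zero at the start; "moment": the same for the moment, N m; "gripper_width": opening from 0.0 (shut) to 1.0 (fully open); "finger_force": force on a finger pad.
Only numpy, scipy, OpenCV 4.12 (cv2) and the standard library are available. Lean on these libraries where they do the work, as an engineer would, in place of code of your own. Each camera call takes 0.05 s, during which the arm holds its last target. There are 200 camera calls.

## Working session

There is one attempt and no reset: what is moved stays moved. The work goes in short steps, Python scripts to look and compute and a shell command to move; the robot and the scene stay as the last step left them, time stands still between calls to the robot, and variables do not carry over. Pictures are saved under pics/ and viewed, at most 13 in all, crops included, and the job is handed in when it is done.

```bash
mkdir -p pics; ls; cat > h.py <<'E'
import numpy as np, cv2, pickle
from rig import sense, viewer, r
def cap(n):
    c=viewer.capture(n); c['R']=np.array(c['R']); c['t']=np.array(c['t']); return c
def xyz(c):
    "world point map from depth"
    H,W=c['depth'].shape; f=H/2/np.tan(np.radians(c['vfov'])/2)
    K=np.array([[f,0,c['cx']],[0,f,c['cy']],[0,0,1.]])
    u,v=np.meshgrid(np.arange(W),np.arange(H))
    p=cv2.undistortPoints(np.stack([u,v],-1).reshape(-1,1,2).astype(float),K,np.array([c['k1'],0,0,0.]))[:,0]
    d=c['depth'].reshape(-1,1).astype(float)
    P=(np.hstack([p,np.ones_like(p)])*d-c['t'])@c['R']
    P[d[:,0]==0]=np.nan
    return P.reshape(H,W,3)
def proj(c,X):
    H=480; f=H/2/np.tan(np.radians(c['vfov'])/2)
    q=c['R']@np.array(X,float)+c['t']; s=q[:2]/q[2]; s=s*(1+c['k1']*(s@s)); return f*s+[c['cx'],c['cy']]
def save(name,im,scale=1): cv2.imwrite('pics/'+name,cv2.resize(im[...,::-1],None,fx=scale,fy=scale))
E
python3 - <<'E'
from h import *
s=sense(); print({k:np.round(v,3).tolist() for k,v in s.items()})
D={}
for n in ['scene','side','wrist']:
    D[n]=cap(n); c=D[n]; print(n,c['vfov'],c['k1'],c['R'].round(2).tolist(),c['t'].round(0))
pickle.dump(D,open('d0.pkl','wb'))
a=np.hstack([D['scene']['pixels'],D['side']['pixels']])
save('a.png',D['scene']['pixels']);save('b.png',D['side']['pixels'])
E
```

```text
pics
{'t': 0.0, 'joints': [-1.299, 0.384, 0.044, 1.6, -0.018, 1.161, -0.05], 'qd': [-0.0, 0.001, 0.0, -0.002, -0.0, 0.001, -0.0], 'joint_efforts': [-0.0, -43.347, 1.024, -24.951, 0.011, 0.011, 0.0], 'position': [234.587, 605.171, 229.848], 'ee_rot': [-0.577, -3.088, 0.004], 'ft_force': [0.069, 0.986, 0.513], 'moment': [-0.03, -0.011, 0.032], 'finger_force': 0.0, 'gripper_width': 1.002}
scene 50.803611223556864 -0.11468414842956624 [[0.84, 0.55, 0.02], [0.42, -0.62, -0.67], [-0.36, 0.57, -0.74]] [-420. -198. 1249.]
side 52.24916914046911 -0.008743635340338703 [[-0.97, -0.26, -0.0], [-0.18, 0.66, -0.73], [0.19, -0.71, -0.68]] [508. 150. 861.]
wrist 68.91205232682613 -0.032667421737375094 [[0.36, 0.93, -0.0], [0.9, -0.35, 0.27], [0.25, -0.1, -0.96]] [-649.  -35.  379.]
```

View pics/a.png

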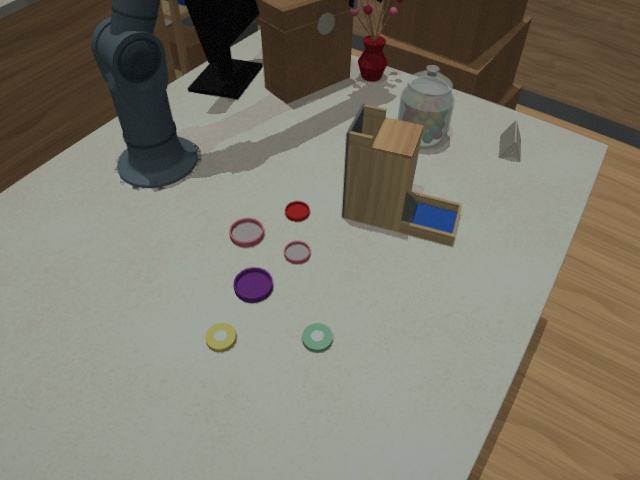

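View pics/b.png

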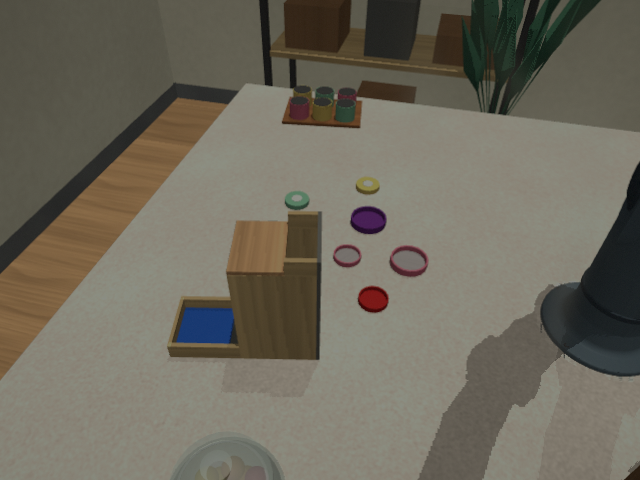

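Scene: pink rings at (247,232), the larger one, and (297,252), the smaller one. Red is at (297,211), purple at (253,284), mint at (317,337) and lemon at (221,337). The chute ledge is at (400,138) and the tray at (433,218). The target is the smaller pink ring, (297,252) in scene and (347,256) in side. I'll measure it and confirm with a crop.

```bash
cat > m.py <<'E'
from h import *
D=pickle.load(open('d0.pkl','rb'))
def circ(P,m):
    q=P[m]; q=q[~np.isnan(q[:,0])]; (x,y),rr=cv2.minEnclosingCircle(q[:,:2].astype(np.float32)); return round(x,1),round(y,1),round(rr,1),np.percentile(q[:,2],[5,50,95]).round(1),len(q)
seeds={'scene':dict(small=(297,252),big=(247,232),mint=(317,337),lemon=(221,337),red=(297,211),purple=(253,284)),'side':dict(small=(347,256),big=(409,261),mint=(297,200),lemon=(368,185),red=(373,299),purple=(368,220))}
for n in ['scene','side']:
    c=D[n];P=xyz(c)
    print(n,'tcp px',proj(c,[234.6,605,230]).round(), 'counter z',np.nanmedian(P[300:330,100:200,2]) if n=='scene' else np.nanmedian(P[200:230,470:520,2]))
    for k,(u,v) in seeds[n].items():
        h=26; sub=P[v-h:v+h,u-h:u+h]; p=c['pixels'][v-h:v+h,u-h:u+h]
        hsv=cv2.cvtColor(p,cv2.COLOR_RGB2HSV)
        m=(hsv[...,1]>60).astype(np.uint8)
        nl,L,st,ce=cv2.connectedComponentsWithStats(m)
        i=1+np.argmax(st[1:,4]); print(k,circ(sub,L==i))
    # ledge: z 200-220
    m=(np.abs(P[...,2]-210)<5); 
    m=m.astype(np.uint8); nl,L,st,ce=cv2.connectedComponentsWithStats(m)
    for i in range(1,nl):
        if st[i,4]>300:
            q=P[L==i]; print('ledge',ce[i].round(),len(q),np.median(q[:,2]).round(1),[np.round(a,1) for a in cv2.minAreaRect(q[:,:2].astype(np.float32))])
    hsv=cv2.cvtColor(c['pixels'],cv2.COLOR_RGB2HSV)
    m=((abs(hsv[...,0].astype(int)-112)<10)&(hsv[...,1]>150)&(hsv[...,2]>80)).astype(np.uint8); nl,L,st,ce=cv2.connectedComponentsWithStats(m)
    i=1+np.argmax(st[1:,4]); q=P[L==i]; print('tray',ce[i],st[i,4],np.nanmedian(q,0).round(1),[np.round(a,1) for a in cv2.minAreaRect(q[~np.isnan(q[:,0])][:,:2].astype(np.float32))])
a=D['scene']['pixels'][190:310,200:340]; b=D['side']['pixels'][190:310,300:440]
save('c.png',np.hstack([a,b]),2.8)
save('w.png',D['wrist']['pixels'])
E
python3 m.py
```

```text
Traceback (most recent call last):
  File "m.py", line 7, in <module>
    c=D[n];P=xyz(c)
             ~~~^^^
  File "h.py", line 12, in xyz
    P=(np.hstack([p,np.ones_like(p)])*d-c['t'])@c['R']
       ~~~~~~~~~~~~~~~~~~~~~~~~~~~~~~~~^~~~~~~
ValueError: operands could not be broadcast together with shapes (307200,4) (3,)
```

```bash
sed -i 's/np.ones_like(p)\]/np.ones_like(d)]/' h.py; sed -i 's/^    P=(np.hstack/    P=(np.hstack/' h.py; python3 m.py
```

```text
scene tcp px [366.   9.] counter z 0.6886758361179516
small (464.1, -49.1, 34.8, array([ 3.6, 10.1, 13.4]), 195)
big (340.5, -64.3, 46.5, array([ 4.8, 12.7, 17. ]), 370)
mint (616.1, -199.5, 28.1, array([ 6.6, 12.3, 14.7]), 523)
lemon (465.2, -297.3, 32.8, array([ 2.6, 12.1, 14.8]), 595)
red (392.4, 50.7, 36.6, array([ 0.9,  4.3, 12.3]), 418)
purple (446.4, -171.2, 39.2, array([ 3.6,  6.7, 17.9]), 1089)
ledge [306.  24.] 315 209.9 [array([139.4, 487.8]), array([269.1,  98.8]), np.float64(47.6)]
ledge [393. 137.] 1634 210.3 [array([537.5, 158.2]), array([131.7, 113.5]), np.float64(13.3)]
tray [434.28789659 217.28907168] 851 [662.3 201.1   7.8] [array([660.9, 202.3]), array([91.2, 71.8]), np.float64(13.6)]
side tcp px [498. 750.] counter z 0.7113999536648576
small (467.4, -54.3, 30.0, array([ 2.5,  9.4, 13.7]), 254)
big (345.9, -68.1, 38.2, array([ 2.2, 11.9, 17.8]), 490)
mint (525.8, 103.5, 35.4, array([209.5, 219.8, 231.4]), 534)
lemon (474.6, -303.3, 38.4, array([ 1.1, 12.2, 14.8]), 306)
red (399.0, 40.8, 34.2, array([ 1.8,  5. , 13.3]), 681)
purple (444.2, -170.7, 39.4, array([ 3.5,  6.7, 17.4]), 772)
ledge [263. 248.] 3293 210.9 [array([536.6, 157.7]), array([131.3, 111.4]), np.float64(13.6)]
tray [205.91184888 325.25643961] 1747 [667.4 183.5   9.1] [array([667.6, 181.1]), array([90.6, 76.7]), np.float64(13.9)]
```

View pics/c.png

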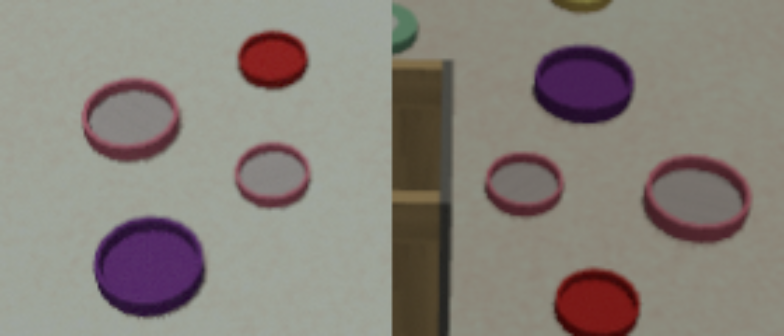

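The crop shows the smaller pink ring, (273,175) left and (525,184) right, clearly smaller than the other pink one and bare metal inside, so it lies hollow up. It's at about (466,-51). The chute origin is at about (552,161.5), yaw 13.6°. First I lift and turn the tool in line with the chute.

```bash
python3 -m handwheel '[0,0,-25,0,0,-8.7,80, 0,0,-25,0,0,-8.7,80, 0,0,-25,0,0,-8.7,80, 0,0,-25,0,0,-8.7,80]'; python3 - <<'E'
from h import *
D=pickle.load(open('d0.pkl','rb'))
A=np.array([235,606]);B=np.array([466,-51]);u=(B-A)/np.hypot(*(B-A))
for n in ['scene','side']:
    P=xyz(D[n]).reshape(-1,3); s=(P[:,:2]-A)@u; d=np.abs((P[:,:2]-A)@[-u[1],u[0]])
    m=(d<130)&(s>-100)&(s<750)&(P[:,2]>60); q=P[m]
    for k in range(-100,750,100):
        w=q[(s[m]>=k)&(s[m]<k+100)]
        if len(w)>10: print(n,k,len(w),np.percentile(w[:,2],98).round(),np.median(w[:,:2],0).round())
E
```

```text
t: 0.65
position: [234.8, 605.7, 331.4]
ee_rot: [0.38, -3.118, 0.002]
ft_force: [-0.2, -0.2, 0.2]
gripper_width: 0.934
finger_force: 0.0
scene -100 1425 243.0 [232. 633.]
scene 0 2359 265.0 [160. 533.]
scene 400 724 231.0 [485. 194.]
scene 500 2323 231.0 [516.  99.]
side 400 3088 231.0 [486. 200.]
side 500 1795 232.0 [515. 105.]
```

```bash
python3 -m handwheel '[-5,-49.5,0,0,0,0,80,-5,-49.5,0,0,0,0,80,-5,-49.5,0,0,0,0,80,-5,-49.5,0,0,0,0,80,-5,-49.5,0,0,0,0,80]'; python3 -m handwheel '[-5,-49.5,0,0,0,0,80,-5,-49.5,0,0,0,0,80,-5,-49.5,0,0,0,0,80,-5,-49.5,0,0,0,0,80,-5,-49.5,0,0,0,0,80]';python3 -m handwheel '[-5,-49.5,30,0,0,0,80,-5,-49.5,50,0,0,0,80,-5,-49.5,50,0,0,0,80,-5,-49.5,50,0,0,0,80,0,0,0,0,0,0,80]'
cat > w.py <<'E'
from h import *
import sys
c=cap('wrist'); s=sense(); P=xyz(c); p=np.array(s['position'])
hsv=cv2.cvtColor(c['pixels'],cv2.COLOR_RGB2HSV).astype(int)
pink=((hsv[...,0]>160)|(hsv[...,0]<4))&(hsv[...,1]>70)
f=240/np.tan(np.radians(c['vfov'])/2);K=np.array([[f,0,c['cx']],[0,f,c['cy']],[0,0,1.]])
def plane(u,z):
    q=cv2.undistortPoints(np.array(u,float).reshape(-1,1,2),K,np.array([c['k1'],0,0,0.]))[:,0]
    d=np.hstack([q,np.ones((len(q),1))])@c['R']; C=-c['R'].T@c['t']; return (C+d*((z-C[2])/d[:,2])[:,None])[:,:2]
nl,L,st,ce=cv2.connectedComponentsWithStats(pink.astype(np.uint8))
print(p.round(1),s['ee_rot'],s['joints'])
for i in range(1,nl):
    if st[i,4]>250:
        cn,_=cv2.findContours((L==i).astype(np.uint8),cv2.RETR_EXTERNAL,cv2.CHAIN_APPROX_NONE)
        k=max(cn,key=len); q=P[L==i]; zt=np.nanpercentile(q[:,2],90)
        (x,y),rr=cv2.minEnclosingCircle(plane(k[:,0],float(sys.argv[2]) if len(sys.argv)>2 else 12).astype(np.float32))
        print(ce[i].round(),st[i,4],'ztop',zt.round(1),'centre',round(x,1),round(y,1),'r',round(rr,1),'delta',round(x-p[0],1),round(y-p[1],1))
save(sys.argv[1],c['pixels'])
E
python3 w.py w1.png
```

```text
t: 1.27
position: [317.8, 369.5, 330.9]
ee_rot: [0.372, -3.119, 0.0]
ft_force: [0.2, 0.0, 1.2]
gripper_width: 0.939
finger_force: 0.0
t: 1.9
position: [400.1, 135.0, 331.1]
ee_rot: [0.372, -3.119, -0.0]
ft_force: [1.1, 0.1, 0.2]
gripper_width: 0.934
finger_force: 0.0
t: 2.52
position: [457.1, -39.1, 164.6]
ee_rot: [0.36, -3.112, 0.005]
ft_force: [0.0, 0.8, 0.9]
gripper_width: 0.937
finger_force: 0.0
[458.6 -36.8 166.5] [ 3.64999719e-01 -3.11508423e+00  2.06234244e-03] [-0.59972285  0.10305387  0.62455056  2.12314621 -0.07199826  0.94095356
  1.86913284]
[315.  78.] 1859 ztop 16.7 centre 345.2 -68.5 r 37.4 delta -113.4 -31.7
[432. 183.] 3310 ztop 11.7 centre 396.9 45.3 r 28.0 delta -61.7 82.1
[300. 237.] 836 ztop 12.8 centre 466.4 -52.9 r 28.3 delta 7.8 -16.1
```

View pics/w1.png

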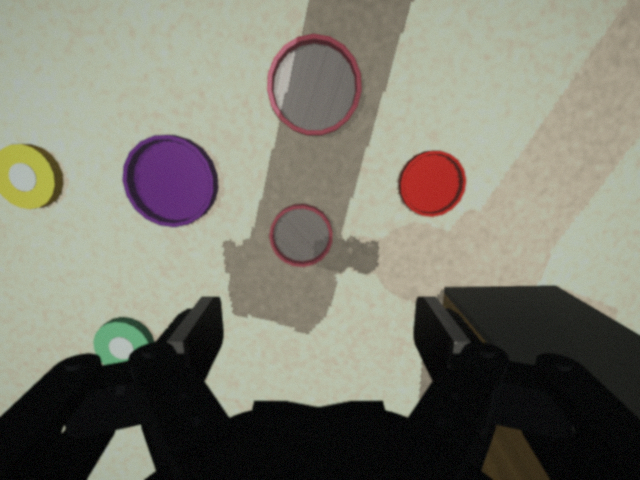

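Lid: centre (466.4,-52.9), r 28.3, top about 12.8. It matches, so I go over it.

```bash
python3 -m handwheel '[-2,-9,35,0,0,0,80,-2,-8.5,35,0,0,0,80,0,0,35,0,0,0,80,0,0,0,0,0,0,80]'; python3 w.py w2.png
```

```text
t: 3.08
position: [466.8, -49.3, 62.3]
ee_rot: [0.376, -3.115, -0.002]
ft_force: [-0.1, 0.3, 0.3]
gripper_width: 0.937
finger_force: 0.0
[468.4 -49.6  63.7] [ 3.75553663e-01 -3.11827129e+00 -1.28103693e-03] [-0.50040446  0.32736758  0.58286677  2.16728122 -0.27351365  0.71769342
  2.07661984]
[342.  61.] 2980 ztop 16.6 centre 345.5 -68.6 r 37.7 delta -122.9 -19.0
[510. 189.] 7632 ztop 11.8 centre 397.6 44.0 r 29.2 delta -70.8 93.6
[312. 267.] 2071 ztop 12.6 centre 466.2 -52.9 r 28.6 delta -2.2 -3.3
```

```bash
python3 -m handwheel '[3,-2.5,20,0,0,0,70,0,0,20,0,0,0,70,0,0,12,0,0,0,70,0,0,8,0,0,0,66,0,0,0,0,0,0,66]' 30; python3 w.py w3.png
```

```text
t: 3.75
position: [466.5, -53.9, 3.6]
ee_rot: [-0.373, 3.119, 0.0]
ft_force: [-0.5, -0.3, 0.3]
gripper_width: 0.769
finger_force: 0.0
[466.6 -54.    3.8] [-3.72464735e-01  3.11864293e+00  1.96440295e-04] [-0.42045483  0.44850386  0.50719142  2.1850673  -0.38710011  0.59266384
  2.17821178]
[364.  60.] 4338 ztop 16.7 centre 349.8 -67.3 r 37.0 delta -116.8 -13.3
[586. 210.] 13252 ztop 11.7 centre 399.2 41.6 r 30.1 delta -67.4 95.6
[320. 315.] 4477 ztop 12.5 centre 465.5 -52.7 r 29.1 delta -1.1 1.3
```

View pics/w3.png

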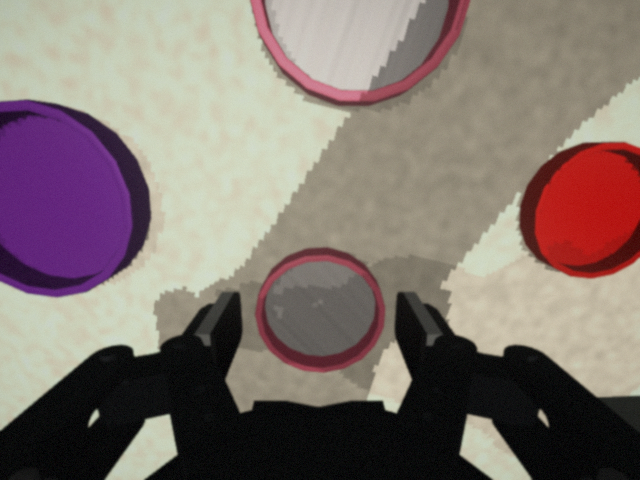

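The fingertips at (240,300) and (400,300) straddle the lid, which is centred at (320,310). I lower slightly and close.

```bash
python3 -m handwheel '[0,0,2,0,0,0,50,0,0,0,0,0,0,50,0,0,0,0,0,0,50,0,0,0,0,0,0,50]' 30; python3 -m handwheel '[0,0,-20,0,0,0,50,0,0,-30,0,0,0,50,0,0,-30,0,0,0,50,0,0,0,0,0,0,50]' 30; python3 w.py w4.png 85
```

```text
t: 4.3
position: [467.0, -54.1, 3.3]
ee_rot: [-0.371, 3.118, 0.003]
ft_force: [-3.8, -0.2, 15.7]
gripper_width: 0.636
finger_force: 28.5
t: 4.8
position: [468.6, -54.2, 83.7]
ee_rot: [-0.371, 3.113, 0.001]
ft_force: [0.6, -0.0, 0.5]
gripper_width: 0.634
finger_force: 31.7
[467.2 -54.   82.4] [-3.72184678e-01  3.11635478e+00  8.26537886e-04] [-0.52367939  0.28772112  0.61582159  2.1642689  -0.24388431  0.75228913
  2.06025498]
[350.  59.] 2731 ztop 16.7 centre 364.1 -69.2 r 24.8 delta -103.1 -15.3
[502. 182.] 6307 ztop 11.8 centre 398.1 5.0 r 19.2 delta -69.1 58.9
[317. 313.] 4517 ztop 92.6 centre 471.2 -54.1 r 30.9 delta 4.1 -0.1
```

View pics/w4.png

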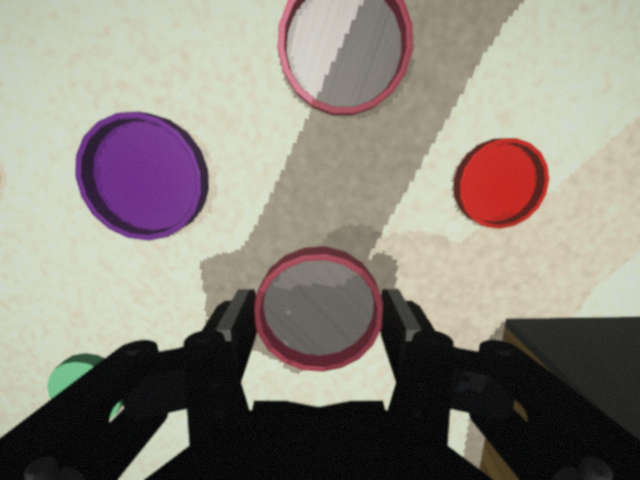

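Held level: the lid is between the pads at (317,313). I carry it to above the ledge.

```bash
python3 -m handwheel '[0,0,-50,0,0,0,50,0,0,-50,0,0,0,50,0,0,-50,0,0,0,50,0,0,-50,0,0,0,50,0,0,0,0,0,0,50]'; python3 -m handwheel '[-27,38,0,0,0,0,50,-27,38,0,0,0,0,50,-27,38,0,0,0,0,50,-27,38,0,0,0,0,50,-27,38,0,0,0,0,50]';  python3 -m handwheel '[0,0,0,0,0,0,50,0,0,0,0,0,0,50]'
cat > ch.py <<'E'
from h import *
s=sense(); p=np.array(s['position']); print(p.round(1),s['ee_rot'])
for n in ['scene','side','wrist']:
    c=cap(n); P=xyz(c)
    for z,t in ((210,4),(230,3)):
        m=(np.abs(P[...,2]-z)<t)&(np.hypot(P[...,0]-545,P[...,1]-160)<130); m=cv2.morphologyEx(m.astype(np.uint8),cv2.MORPH_OPEN,np.ones((3,3)))>0
        q=P[m][:,:2].astype(np.float32)
        if len(q)>100: print(n,z,len(q),[np.round(a,1) for a in cv2.minAreaRect(q)])
    # project into assumed chute frame: report ledge-level extents
    a=np.radians(13.6);A=np.array([[np.cos(a),np.sin(a)],[-np.sin(a),np.cos(a)]])
    for z,t in ((210,4),(230,3)):
        m=(np.abs(P[...,2]-z)<t)
        q=(P[m][:,:2]-[552,161.5])@A.T; q=q[(abs(q)<130).all(1)]
        if len(q)>100: print(n,z,'chute-frame 1/99%',np.percentile(q,[1,50,99],axis=0).round(1).tolist())
    save('k_%s.png'%n,c['pixels'])
E
python3 ch.py
```

```text
t: 5.48
position: [468.8, -54.1, 284.6]
ee_rot: [-0.372, 3.112, 0.001]
ft_force: [1.0, 0.2, -1.6]
gripper_width: 0.634
finger_force: 32.0
t: 6.1
position: [551.6, 163.3, 278.1]
ee_rot: [0.372, -3.115, 0.002]
ft_force: [0.4, -0.4, 0.0]
gripper_width: 0.632
finger_force: 32.0
t: 6.35
position: [551.4, 161.2, 278.8]
ee_rot: [0.371, -3.115, 0.004]
ft_force: [-0.7, 0.8, -0.3]
gripper_width: 0.634
finger_force: 32.0
[551.4 161.2 278.8] [ 0.37148227 -3.11507317  0.00401531]
scene 210 1486 [array([539.1, 158.4]), array([128.4, 113.7]), np.float64(13.4)]
scene 230 249 [array([494., 147.]), array([ 49.3, 113.4]), np.float64(18.6)]
scene 210 chute-frame 1/99% [[-75.8, -55.2], [5.8, -6.3], [50.3, 53.5]]
scene 230 chute-frame 1/99% [[-81.0, -55.8], [-68.6, -16.4], [-30.5, 54.5]]
side 210 3159 [array([536.7, 157.5]), array([131.3, 110.5]), np.float64(13.7)]
side 230 556 [array([498. , 148.2]), array([ 50.1, 110.2]), np.float64(14.3)]
side 210 chute-frame 1/99% [[-73.3, -52.5], [5.6, 7.2], [48.4, 53.9]]
side 230 chute-frame 1/99% [[-81.1, -54.4], [-67.7, 19.5], [-31.3, 54.2]]
wrist 210 9274 [array([527.7, 156.1]), array([ 95.6, 107.8]), np.float64(13.5)]
wrist 230 5141 [array([498.7, 148.7]), array([ 51.5, 108.4]), np.float64(13.9)]
wrist 210 chute-frame 1/99% [[-69.8, -52.3], [-13.4, 2.5], [20.1, 53.1]]
wrist 230 chute-frame 1/99% [[-80.4, -53.6], [-72.9, -0.1], [-30.1, 53.8]]
```

View pics/k_wrist.png

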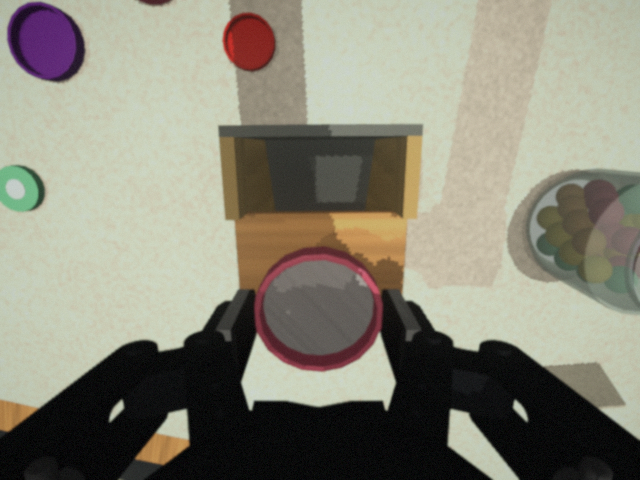

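The ledge and hopper line up with the gripper (ledge edge at row 213, walls at x 228 and 413), and the estimated chute pose is confirmed to about 1 mm. I lower the lid.

```bash
python3 -m handwheel '[-5,0,25,0,0,0,50,0,0,20,0,0,0,50,0,0,12,0,0,0,50,0,0,3,0,0,0,50,0,0,0,0,0,0,50]'; python3 -m handwheel '[0,0,2,0,0,0,50,0,0,1,0,0,0,50,0,0,0,0,0,0,50]'
```

```text
t: 7.12
position: [557.7, 163.2, 221.8]
ee_rot: [-0.371, 3.119, 0.0]
ft_force: [-0.1, -0.7, -0.9]
gripper_width: 0.636
finger_force: 32.0
t: 7.5
position: [557.5, 163.6, 218.5]
ee_rot: [-0.373, 3.119, 0.0]
ft_force: [0.1, 0.4, -0.0]
gripper_width: 0.631
finger_force: 32.0
```

```bash
python3 -m handwheel '[0,0,2,0,0,0,50,0,0,1,0,0,0,50,0,0,0,0,0,0,50]'; python3 -m handwheel '[0,0,1,0,0,0,50,0,0,0,0,0,0,50]'
```

```text
t: 7.88
position: [557.3, 163.4, 215.2]
ee_rot: [0.372, -3.119, 0.0]
ft_force: [0.3, -0.6, -0.4]
gripper_width: 0.63
finger_force: 32.0
t: 8.12
position: [557.4, 163.5, 214.3]
ee_rot: [0.372, -3.119, 0.0]
ft_force: [0.2, -0.0, -0.7]
gripper_width: 0.633
finger_force: 32.0
```

```bash
python3 -m handwheel '[0,0,1,0,0,0,50,0,0,0,0,0,0,50]'; python3 -m handwheel '[0,0,1,0,0,0,50,0,0,0,0,0,0,50]'
```

```text
t: 8.38
position: [557.6, 163.5, 213.7]
ee_rot: [-0.372, 3.119, 0.0]
ft_force: [-1.2, -0.5, 1.5]
gripper_width: 0.634
finger_force: 32.2
t: 8.62
position: [557.6, 163.5, 213.7]
ee_rot: [-0.372, 3.119, 0.001]
ft_force: [-2.3, -0.4, 6.1]
gripper_width: 0.636
finger_force: 32.7
```

Contact at 213.7. I open to 72 and rise straight up, then look.

```bash
python3 -m handwheel '[0,0,-0.5,0,0,0,60,0,0,0,0,0,0,66,0,0,0,0,0,0,72,0,0,-20,0,0,0,72,0,0,-40,0,0,0,72]';  python3 -m handwheel '[0,0,-20,0,0,0,72,0,0,0,0,0,0,72]'; python3 w.py w5.png 222
```

```text
t: 9.25
position: [555.7, 163.1, 271.1]
ee_rot: [0.372, -3.114, 0.003]
ft_force: [0.5, 1.2, 0.6]
gripper_width: 0.841
finger_force: 0.0
t: 9.5
position: [558.8, 163.7, 294.7]
ee_rot: [-0.372, 3.116, 0.002]
ft_force: [-0.2, 0.1, -0.2]
gripper_width: 0.841
finger_force: 0.0
[557.7 163.5 293. ] [-3.72234683e-01  3.11858287e+00  6.57521959e-04] [-0.814682    0.21773929  0.53384977  1.71824143 -0.11691443  1.23633588
  1.55558595]
[249.  35.] 2145 ztop 11.7 centre 443.9 96.6 r 14.1 delta -113.8 -66.9
[318. 256.] 1556 ztop 222.7 centre 557.4 163.8 r 28.1 delta -0.3 0.3
```

View pics/w5.png

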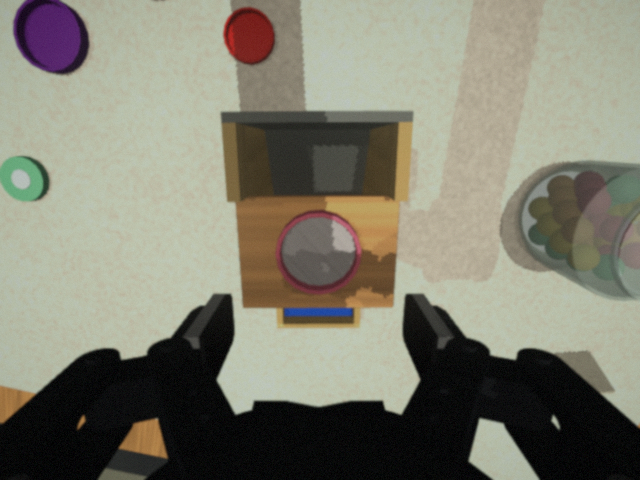

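The lid is on the ledge at (318,252), at chute (5.8, 1.0). Now I close the fingers, go behind it and lower.

```bash
python3 -m handwheel '[-23,0,0,0,0,0,0,-23,0,0,0,0,0,0,0,0,0,0,0,0,0,0,0,20,0,0,0,0,0,0,20,0,0,0,0]' 20; python3 -m handwheel '[0,0,20,0,0,0,0,0,0,10,0,0,0,0,0,0,4,0,0,0,0,0,0,0,0,0,0,0]'; python3 - <<'E'
from h import *
p=np.array(sense()['position']); a=np.radians(13.6);A=np.array([[np.cos(a),np.sin(a)],[-np.sin(a),np.cos(a)]]); print(p,A@(p[:2]-[552,161.5]))
c=cap('side'); P=xyz(c)
q=(P[...,:2]-[552,161.5])@A.T
m=(abs(q[...,0]-52)<40)&(abs(q[...,1])<30)&(P[...,2]>212)&(P[...,2]<250)
for lo in range(212,250,4):
    k=m&(P[...,2]>=lo)&(P[...,2]<lo+4); print(lo,k.sum(),np.percentile(q[k],[2,98],axis=0).round(1).tolist() if k.sum()>5 else '')
u,v=proj(c,[p[0],p[1],220]).astype(int); save('s1.png',c['pixels'][v-80:v+80,u-100:u+100],4)
E
```

```text
t: 10.18
position: [600.7, 173.9, 250.5]
ee_rot: [0.372, -3.117, 0.0]
ft_force: [0.4, -0.4, -0.6]
gripper_width: -0.005
finger_force: 0.0
t: 10.68
position: [602.4, 174.4, 219.0]
ee_rot: [-0.372, 3.119, 0.0]
ft_force: [0.3, 0.3, -0.1]
gripper_width: 0.001
finger_force: 0.0
[602.36251356 174.4015612  219.0163634 ] [51.98409944  0.69746647]
212 234 [[12.4, -24.2], [43.6, 27.2]]
216 63 [[12.6, -24.7], [54.5, 26.0]]
220 107 [[12.4, -24.7], [52.5, 25.8]]
224 26 [[13.4, -24.3], [60.7, 14.5]]
228 32 [[39.3, -4.8], [60.6, 14.1]]
232 36 [[39.2, -5.3], [60.4, 14.3]]
236 35 [[39.5, -0.9], [61.1, 14.4]]
240 41 [[39.5, -4.3], [60.5, 14.7]]
244 34 [[39.4, -4.9], [58.3, 15.1]]
248 22 [[39.2, -1.9], [56.8, 14.2]]
```

View pics/s1.png

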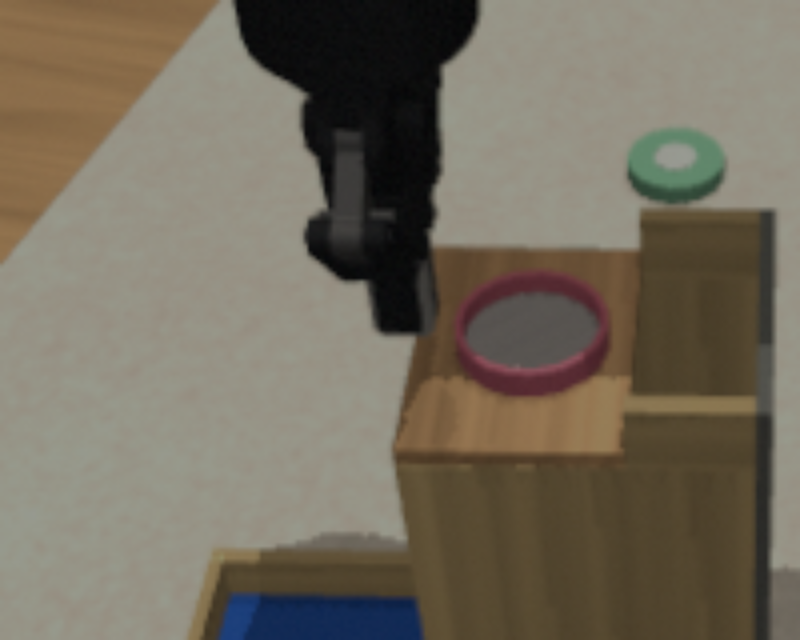

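The closed fingers at (405,300) stand clear behind the lid at (530,330), with the finger front at chute x ≈ 41. I lower 4 mm and push 71 mm in total at 50 mm/s.

```bash
python3 -m handwheel '[0,0,4,0,0,0,0,0,0,0,0,0,0,0,6.2,0,0,0,0,0,0,6.2,0,0,0,0,0,0]'; python3 -m handwheel '[6.2,0,0,0,0,0,0,6.2,0,0,0,0,0,0,6.2,0,0,0,0,0,0,6.2,0,0,0,0,0,0,6.2,0,0,0,0,0,0]'
```

```text
t: 11.22
position: [589.8, 171.2, 215.0]
ee_rot: [-0.372, 3.119, -0.0]
ft_force: [0.6, 0.1, 0.1]
gripper_width: 0.005
finger_force: 0.1
t: 11.85
position: [559.6, 164.0, 214.9]
ee_rot: [-0.372, 3.119, 0.0]
ft_force: [0.1, 0.7, -0.2]
gripper_width: -0.004
finger_force: 0.2
```

```bash
python3 -m handwheel '[6.2,0,0,0,0,0,0,6.2,0,0,0,0,0,0,6.2,0,0,0,0,0,0,6.2,0,0,0,0,0,0,3,0,0,0,0,0,0]'; python3 -m handwheel '[0,0,0,0,0,0,0,0,0,0,0,0,0,0]';  python3 - <<'E'
from h import *
p=np.array(sense()['position']); a=np.radians(13.6);A=np.array([[np.cos(a),np.sin(a)],[-np.sin(a),np.cos(a)]]); print(p,A@(p[:2]-[552,161.5]))
E
```

```text
t: 12.48
position: [540.7, 159.6, 219.2]
ee_rot: [-0.37, 3.099, 0.005]
ft_force: [11.9, 2.9, 3.6]
gripper_width: -0.003
finger_force: 6.0
t: 12.72
position: [540.7, 159.6, 219.4]
ee_rot: [-0.37, 3.1, 0.005]
ft_force: [9.2, 1.4, 3.0]
gripper_width: -0.002
finger_force: 5.0
[540.6920988  159.55298483 219.3693587 ] [-11.44866423   0.76654097]
```

The push has met resistance (about 10 N) with the front at chute x ≈ -22. I look before going on.

```bash
python3 - <<'E'
from h import *
ims=[]
for n in ['scene','side']:
    c=cap(n); u,v=proj(c,[520,155,215]).astype(int); ims.append(cv2.resize(c['pixels'][v-60:v+60,u-50:u+50],None,fx=3.9,fy=3.9,interpolation=cv2.INTER_CUBIC))
save('s2.png',np.hstack(ims))
E
```

```text
(no output)
```

View pics/s2.png

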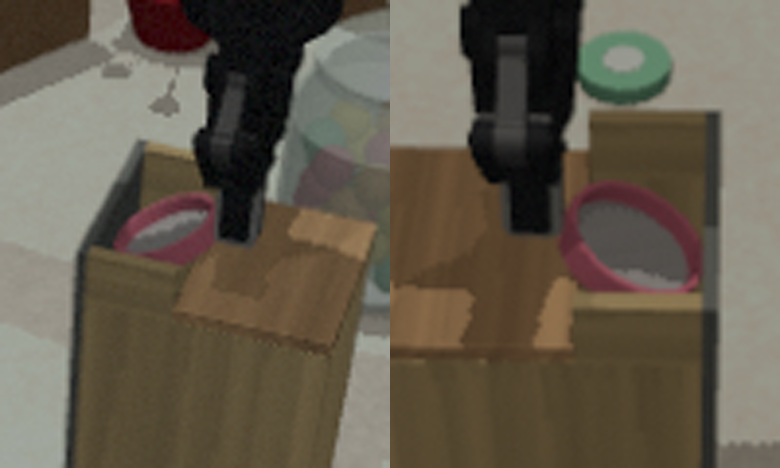

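The lid is tipped nose-down, its nose against the far wall (side crop (690,270)) and its tail (575,230) pinned by the finger. I ease the pusher back to release it.

```bash
cat > q.py <<'E'
from h import *
import sys
s=sense();p=np.array(s['position']); a=np.radians(13.6);A=np.array([[np.cos(a),np.sin(a)],[-np.sin(a),np.cos(a)]]); print('tcp chute',(A@(p[:2]-[552,161.5])).round(1),p[2].round(1),np.round(s['ft_force'],1))
ims=[]
for n in ['scene','side']:
    c=cap(n); P=xyz(c); q=(P[...,:2]-[552,161.5])@A.T; h=cv2.cvtColor(c['pixels'],cv2.COLOR_RGB2HSV).astype(int)
    m=((h[...,0]>160)|(h[...,0]<4))&(h[...,1]>70)&(abs(q[...,1])<54)&(q[...,0]>-90)&(q[...,0]<175)
    if m.sum()>5: print(n,m.sum(),'x',np.percentile(q[m][:,0],[3,97]).round(1),'y',np.percentile(q[m][:,1],[3,97]).round(1),'z',np.percentile(P[m][:,2],[3,97]).round(1))
    u,v=proj(c,[530,158,180]).astype(int); ims.append(cv2.resize(c['pixels'][v-60:v+60,u-50:u+50],None,fx=3.9,fy=3.9,interpolation=cv2.INTER_CUBIC))
save(sys.argv[1],np.hstack(ims))
E
python3 q.py s3.png; python3 -m handwheel '[-3,0,0,0,0,0,0,-3,0,0,0,0,0,0,-3,0,0,0,0,0,0,0,0,0,0,0,0,0]'; python3 q.py s4.png; python3 -m handwheel '[-3,0,0,0,0,0,0,-3,0,0,0,0,0,0,-3,0,0,0,0,0,0,0,0,0,0,0,0,0]'; python3 q.py s5.png
```

```text
tcp chute [-11.4   0.8] 219.4 [9.4 2.5 3.5]
scene 253 x [-72.3 -23.7] y [-29.1  30.7] z [200.7 379.3]
side 419 x [-72.4 -24.3] y [-23.2  29.6] z [200.7 230.1]
t: 13.42
position: [542.3, 159.9, 214.9]
ee_rot: [-0.372, 3.118, 0.0]
ft_force: [3.6, 1.4, -0.2]
gripper_width: -0.004
finger_force: 1.9
tcp chute [-9.8  0.7] 214.9 [ 3.6  1.4 -0.2]
scene 259 x [-72.7   0.2] y [-33.2  29.5] z [200.5 401.7]
side 394 x [-72.5 -23.4] y [-23.   28.9] z [200.6 418. ]
t: 14.02
position: [550.0, 161.6, 214.3]
ee_rot: [0.372, -3.118, 0.001]
ft_force: [0.9, -0.2, 0.4]
gripper_width: 0.002
finger_force: 0.0
tcp chute [-1.9  0.6] 214.3 [ 0.9 -0.2  0.4]
scene 275 x [-37.2  74.5] y [-31.  39.] z [ 20.5 389. ]
side 501 x [ 59.  104.9] y [-8.9 40.3] z [20.5 35.4]
```

It dropped and slid towards the tray. I clear the arm and check its pose.

```bash
python3 -m handwheel '[-5,0,-20,0,0,0,0,0,0,-30,0,0,0,0,0,0,-30,0,0,0,0,0,0,0,0,0,0,0]'; python3 q.py s6.png; python3 - <<'E'
from h import *
ims=[]
for n in ['scene','side']:
    c=cap(n); P=xyz(c); u,v=proj(c,[660,190,15]).astype(int); ims.append(cv2.resize(c['pixels'][v-60:v+60,u-50:u+50],None,fx=3.9,fy=3.9,interpolation=cv2.INTER_CUBIC))
save('t1.png',np.hstack(ims))
E
```

```text
t: 14.62
position: [557.1, 163.2, 297.8]
ee_rot: [-0.371, 3.114, 0.003]
ft_force: [-0.9, -0.6, -0.6]
gripper_width: -0.003
finger_force: 0.0
tcp chute [5.4 0.5] 297.8 [-0.9 -0.6 -0.6]
scene 374 x [  5.9 142.5] y [-35.1  42.7] z [ 11.7 441.6]
side 538 x [ 91.6 142.8] y [-9.  37.1] z [17.4 23.6]
```

View pics/t1.png

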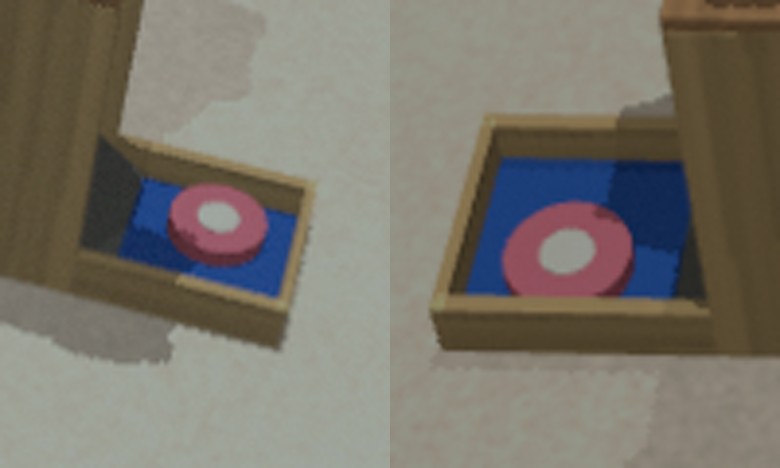

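The lid is in the tray, white dot up at (220,217) and (567,250), flat, centre about chute (117, 13). I check it is at rest and hand in.

```bash
python3 -m handwheel '[0,0,0,0,0,0,0,0,0,0,0,0,0,0,0,0,0,0,0,0,0,0,0,0,0,0,0,0]' && python3 q.py s7.png && python3 -c "
from rig import r
print(r.sign_off())"
```

```text
t: 15.32
position: [555.3, 162.9, 294.8]
ee_rot: [0.372, -3.119, 0.0]
ft_force: [-0.1, 0.1, -0.1]
gripper_width: 0.001
finger_force: 0.0
tcp chute [3.5 0.6] 294.8 [-0.1  0.1 -0.1]
scene 387 x [-21.5 142.4] y [-32.2  40.9] z [ 11.7 451.7]
side 536 x [ 92.  142.3] y [-8.2 36.5] z [16.9 23.4]
the job is handed in; nothing more can be done
None
```

The job is handed in: the pink lid lies at rest in the blue tray, coloured face up, after briefly jamming in the hopper and dropping once I eased the pusher back; the arm never went near the mint and lemon lids, though I did not re-measure them, and no verdict came back.

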